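# Stack the button tray on the sloped console's socket tray

### The arm

A 6-joint arm with a two-finger parallel gripper is mounted at the origin on the work surface. World frame = base frame: x ahead of the robot, y to its left, z up, the work surface at z = 0. Lengths are in m, angles in rad, forces in N, time in s.
With the tool pointing down it reaches from about 0.3 to 0.775 m from the base axis. Payload 14.6 kg.
Tool frame: the origin (TCP) lies at the very end of the fingers, on their centre line; the grasp point (between the pads) lies 19 mm behind it; y points along the fingers, z is the direction in which the jaws open and shut, and the axes are right-handed (so a half turn about y gives the same grasp; the last joint's range is limited). The gripper opens to 94 mm and grips with 3 to 60 N. Pads are 16 mm wide; open, the fingers measure 119 mm over their backs; the gripper's body (75 mm by 177 mm) begins 78 mm behind the grasp point.
Start: joints at [-1.233, 0.3, 1.521, -0, 1.321, -0.067], TCP at [0.217, -0.506, 0.205] pointing down, gripper open.
Joint ranges: [-3.03, 3.03], [-0.79, 2.21], [0.23, 2.52], [-1.04, 4.18], [0, 3.07], [-2.55, 2.55]. Speed limits (rad/s): [2.22, 2.22, 2.57, 3.14, 3.14, 3.14].

### API

Orientations are given as [roll, pitch, yaw] about the fixed x, y, z axes, in that order (R = Rz(yaw) Ry(pitch) Rx(roll)).
In Python, from station import get_obs, camera, job gives the robot as it stands.
- The arm moves only by the tool step_arm, never from a script. Its argument "targets" is a list of rows, each a list of 6 numbers: the shift along the tool's x, y, z in mm, then the turn, a rotation vector about the tool's x, y, z in degrees. In form: [[dx, dy, dz, rx, ry, rz], ...]. A call has 1 to 12 rows; each row shifts and turns the commanded pose from where the row before left it, along the tool's axes as they then stand; what a row does not reach is not made up. A row lasts 1/8 s, in which the tool goes at most 62.5 mm and 10.7 degrees, less where a joint would pass 70% of its speed; a pose out of reach is approached as far as the arm can. A call is refused whole if a number of a shift passes 62.5 or a number of a turn 10.7, either way. A call with a gripper value outside its range is refused whole. "gripper" is the opening, from -1 (shut) to 1 (fully open), set as the call begins (left out, the last holds). The fingers move at their own pace and stop on an object; "squeeze" is the grip in N (left out, the last holds). Time passes only in rows, so rows that do not move let the fingers close. It gives the time, the measured TCP pose, the force and the opening at its end, in the units of the state.
- get_obs(): the state, without advancing time (a new reading comes with each control period).
- camera(name): name is "scene" or "top" or "wrist"; returns a dict with "pixels" (400x640x3 uint8, red, green, blue), "intrinsics" (3x3 intrinsics, pixels), "R" (3x3) and "t" (3): a world point X has camera coordinates R X + t; the wrist camera has in their place "tool_from_camera" (4x4, takes a point from camera to tool coordinates, whose origin is the TCP and whose axes are the tool frame's). Camera axes: x right, y down, z forward; pixel columns grow to the right and rows downward; lengths in m; the calibration is good to about 2 mm. A picture is of the moment at which its call begins: read the wrist's pose just before it. There is no depth.
- job.hand_in(): hands the job in, once; it reports no verdict.
The state is a dict: "time_s": time; "qpos": joint angles; "joint_vel": joint speeds; "tau": joint torques, N m; "ee_pos": TCP position; "eef_rot": TCP orientation; "force": force on the tool from outside, world axes, zero at the start; "moment": the same for the moment, N m; "grip_width": finger opening in m.
Only numpy, scipy, OpenCV 4.12 (cv2) and the standard library are available. Lean on these libraries where they do the work, as an engineer would, in place of code of your own. Each camera call takes 0.05 s, during which the arm holds its last target.

### The job

Pick up the black tray with four blue buttons by its orange handle and stack it on the yellow-railed socket tray of the sloped console, so that all four corner lugs drop into their sockets and the tray sits fully home, flat on the rails; then let go of it. Set it down gently, feeling for the sockets rather than dropping or forcing it, and leave the other things on the desk where they are.

Things in the scene. Friction and masses are not known exactly. Their poses are not given: they have to be found in the camera images.
- button_tray: Loose black tray, 130 (its x) by 190 mm (its y), 0.3 to 0.65 kg, four blue buttons on top, alike after a half turn about z: either way round is right. Origin: centre, level with the lower ends of its lugs; z up. Underside z = 12 mm, deck 24, rim and buttons up to 36. Four round aluminium lugs at x = +-48, y = +-80 mm, 12 mm long, 12 mm diameter, lowest 4 mm tapering to 9 mm.
- tray_seat (a point): Centre of the button tray's flat underside (z = 12 mm in the tray's frame), axes as the tray's. This face lies on the yellow rails when the tray is home.
- tray_handle (a point): Centre of the orange handle bar above the middle of the button tray (x = y = 0, z = 74 mm in the tray's frame), axes as the tray's. The bar is 16 mm wide (x), 110 mm long (y), 24 mm high, rigid with the tray, and stands 38 mm clear over the deck on two steel posts at y = +-46 mm.
- console: Fixed console, 275 wide (y), 150 deep, 150 mm high at the back; origin: centre of its base. Top slopes 30 degrees, low edge at its -x side, turned away from the robot. On it a grey socket tray with two yellow rails along y (34 by 205 mm, 18 high, 48 mm below and above its middle on the slope); each rail has 15 mm square sockets, 18 deep, at 80 mm either side of the tray's middle.
- dock (a point): Point in the plane of the rails' tops: z normal to the slope, x up it, y along the rails. The socket tray's middle is not measured: it is clamped fast anywhere from -12 to +12 mm in y from here (x and turn exact), so see or feel for its sockets. Home: tray_seat in this plane, x = 0, y as the socket tray's. Lugs on top of the rails: 12 mm higher. Nothing round it rises above the rails.
- knob_jar: Bystander: amber jar with a white cap, 54 mm diameter, 70 mm high, beyond the button tray. Origin: centre of its underside.
- tin: Bystander: green tin, 50 by 80 by 28 mm, near the console's low edge. Origin: centre of its underside.
- screwdriver: Bystander: screwdriver 170 mm long lying near the robot. Origin near the middle of its underside.
- mug: Bystander: blue mug, 80 mm diameter, 90 mm high. Origin: centre of its underside.
- pedal: Bystander: red pedal box, 120 by 75 by 52 mm. Origin: centre of its underside.
- mini_synth: Bystander: wooden box with knobs on top, 130 by 100 by 50 mm. Origin: centre of its underside.
- big_knob: Bystander: loose aluminium dial, 48 mm diameter, 20 mm high. Origin: centre of its underside.
Not all that is in view belongs to the job. Leave any purple look-alike of the button_tray alone.

How it is judged:
On the way, in this order (a step that is already met when the one before it is completed fails the run):
1. the button tray has been lifted off the desk (height (world z) of button_tray above 0.05 m), for 0.2 s.
2. the button tray is home on the socket tray, all four lugs in their sockets (z of tray_seat in the frame of dock between -0.004 and 0.003 m and x of tray_seat in the frame of dock between -0.006 and 0.006 m and y of tray_seat in the frame of dock between -0.018 and 0.018 m and angle between the z axis of tray_seat and the z axis of dock, either way round below 0.035 rad and angle between the x axis of tray_seat and the x axis of dock, either way round below 0.06 rad), for 0.2 s.
At the end, for the whole second after the job is handed in: The button tray is at rest on the socket tray, lugs in their sockets: underside within 3 mm of the rails' top plane and parallel within 2 degrees, within 6 mm of the dock along the slope and 18 mm along the rails, turned within 3.4 degrees of square (either way round) (all of step 2 and angle between tray_seat's own z axis and vertical below 0.7 rad and linear speed of button_tray below 0.01 m/s and angular speed of button_tray below 0.1 rad/s); the robot touches nothing.
It fails at once if the button tray is dropped on or forced against the console (over 60 N) (contact force between button_tray and console above 60 N).
It fails at once if another thing on the desk is moved by more than 30 mm (distance of any of knob_jar, tin, screwdriver, mug, pedal, mini_synth, big_knob from where it was at the start of the episode above 0.03 m).
It also fails if it takes over 61 s, if anything falls off the work surface, if the arm or the gripper's body presses on something with over 40 N, if the wrist force passes 120 N, or if a joint passes its speed limit or range.

## Working session

There is one attempt and no reset: what is moved stays moved. The work goes in short steps, Python scripts to look and compute and a tool call to move; the robot and the scene stay as the last step left them, time stands still between calls to the robot, and variables do not carry over. Pictures are saved under pics/ and viewed, and the job is handed in when it is done.

Besides the shell and the picture viewer there is one more tool, called after "Emit:" as a command line: name --pt "numbers of a row" for each row, then --argument value for the rest. step_arm: Moves the arm, as the interface text tells. Its arguments: {"type":"object","properties":{"targets":{"type":"array","items":{"type":"array","items":{"type":"number"}}},"gripper":{"type":"number"},"squeeze":{"type":"number"}},"required":["targets"]}

```bash
mkdir -p pics; ls; cat > h.py <<'E'
import numpy as np,cv2
from station import get_obs,camera,job
def save(c,f): cv2.imwrite(f,cv2.cvtColor(c['pixels'],cv2.COLOR_RGB2BGR))
E
python3 - <<'E'
from h import *
o=get_obs();print(o)
import pickle
for n in ['scene','top','wrist']:
    c=camera(n);save(c,f'pics/{n}0.png');pickle.dump(c,open(f'{n}0.pkl','wb'))
    print(n,{k:np.round(v,4).tolist() for k,v in c.items() if k!='pixels'})
E
```

```text
pics
{'time_s': 0.0, 'qpos': array([-1.23260621e+00,  3.00428813e-01,  1.52162527e+00, -1.59539361e-05,
        1.32072930e+00, -6.65985007e-02]), 'joint_vel': array([-1.99397796e-04, -5.73388437e-06,  2.54136044e-03, -3.90627698e-06,
        1.12413957e-03, -2.78042508e-04]), 'tau': array([-1.61739157e-03, -5.31820428e+01, -3.52734804e+01,  7.07103079e-02,
        2.42884067e-02, -1.09568807e-04]), 'ee_pos': array([ 0.21650148, -0.50528112,  0.20489085]), 'eef_rot': array([-1.57198544e+00,  6.38231501e-05, -2.73680012e+00]), 'force': array([-0.4436043 , -0.27793107, -0.41382828]), 'moment': array([-0.0561845 ,  0.03614133, -0.00078305]), 'grip_width': 0.09371568111248792}
scene {'intrinsics': [[423.332, 0.0, 325.634], [0.0, 423.332, 204.8087], [0.0, 0.0, 1.0]], 'R': [[0.3911, 0.9203, -0.0121], [0.6611, -0.2901, -0.6919], [-0.6403, 0.2626, -0.7219]], 't': [-0.1939, -0.2722, 1.8379]}
top {'intrinsics': [[465.415, 0.0, 313.4255], [0.0, 465.415, 196.14], [0.0, 0.0, 1.0]], 'R': [[0.025, -0.9991, 0.0333], [-0.9895, -0.0294, -0.1415], [0.1423, -0.0294, -0.9894]], 't': [-0.04, 0.5354, 1.3987]}
wrist {'intrinsics': [[320.1065, 0.0, 320.1253], [0.0, 320.1065, 202.2652], [0.0, 0.0, 1.0]], 'tool_from_camera': [[0.0006, 0.9668, 0.2557, -0.0744], [-0.0001, -0.2557, 0.9668, -0.1787], [1.0, -0.0006, -0.0001, -0.0], [0.0, 0.0, 0.0, 1.0]]}
```

View pics/scene0.png

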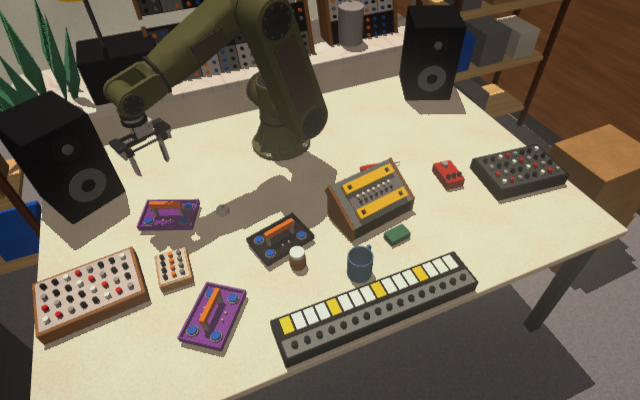

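View pics/top0.png

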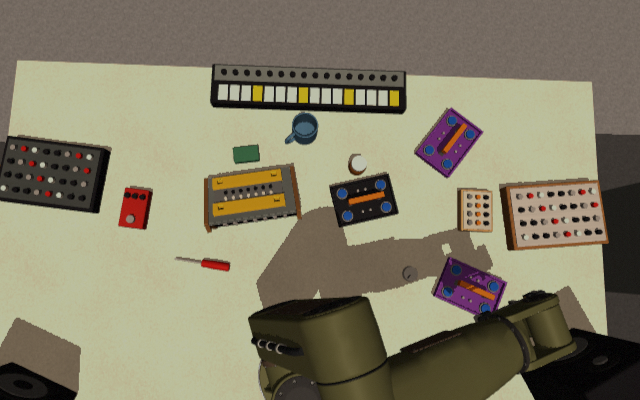

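View pics/wrist0.png

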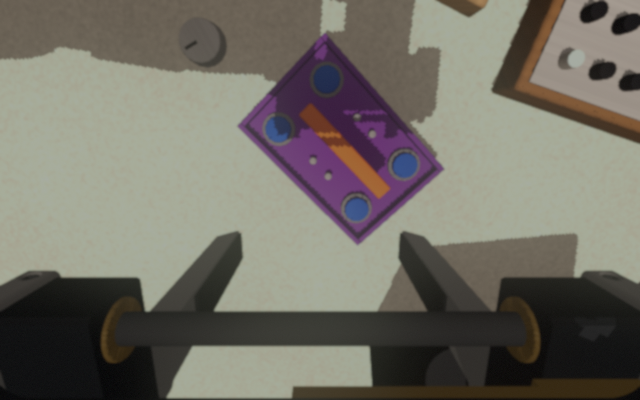

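```bash
python3 - <<'E'
import pickle
from h import *
c=pickle.load(open('top0.pkl','rb'))
im=cv2.cvtColor(c['pixels'],cv2.COLOR_RGB2BGR)
cv2.imwrite('pics/topcrop.png',cv2.resize(im[140:240,195:405],None,fx=3.8,fy=3.8,interpolation=cv2.INTER_CUBIC))
c=pickle.load(open('scene0.pkl','rb'))
im=cv2.cvtColor(c['pixels'],cv2.COLOR_RGB2BGR)
cv2.imwrite('pics/scenecrop.png',cv2.resize(im[145:285,235:425],None,fx=4,fy=4,interpolation=cv2.INTER_CUBIC))
E
```

```text
(no output)
```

View pics/topcrop.png

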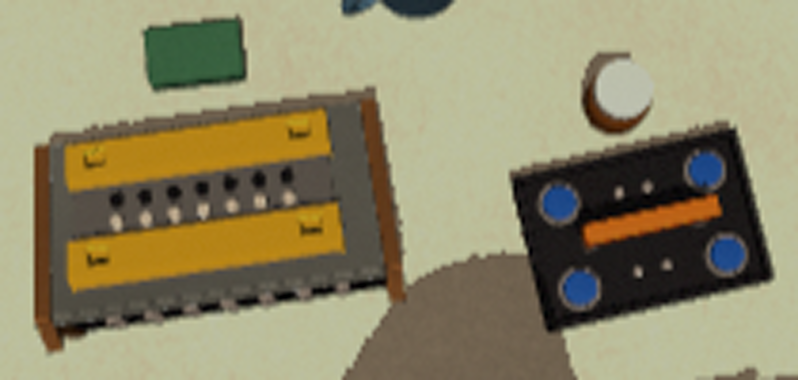

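View pics/scenecrop.png

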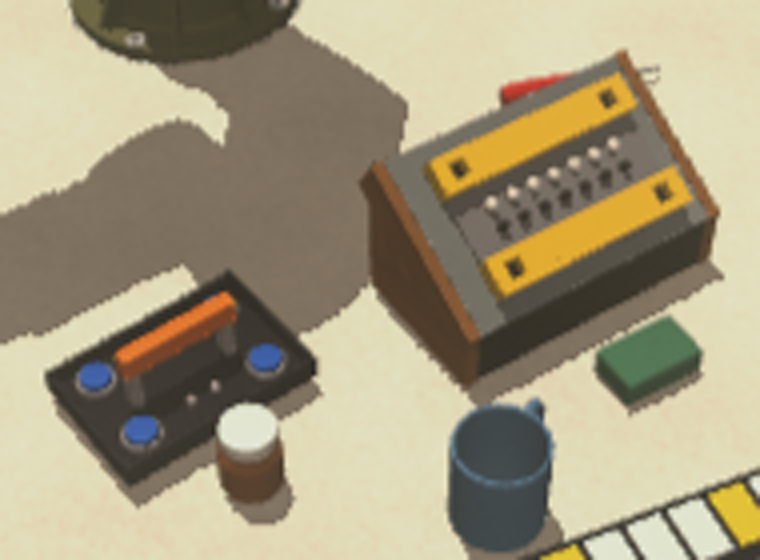

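```bash
cat > meas.py <<'E'
from h import *
import pickle
def quads(c,roi):
    hsv=cv2.cvtColor(c['pixels'],cv2.COLOR_RGB2HSV)
    m=cv2.inRange(hsv,(16,130,110),(32,255,255)); z=np.zeros_like(m)
    x0,y0,x1,y1=roi; z[y0:y1,x0:x1]=m[y0:y1,x0:x1]
    cs,_=cv2.findContours(z,cv2.RETR_EXTERNAL,cv2.CHAIN_APPROX_NONE)
    cs=[k for k in cs if cv2.contourArea(k)>200]
    out=[]
    for k in cs:
        h=cv2.convexHull(k)
        # quad by line fits
        q=cv2.approxPolyN(h,4,ensure_convex=True).reshape(-1,2).astype(float) if hasattr(cv2,'approxPolyN') else None
        out.append((cv2.contourArea(k),q))
    return out
def ray(c,uv):
    d=np.linalg.inv(c['intrinsics'])@np.array([uv[0],uv[1],1.]); R=np.array(c['R'])
    return -R.T@c['t'],R.T@d
def plane(c,uv,z):
    o,d=ray(c,uv); return o+d*(z-o[2])/d[2]
def tri(cs,uvs):
    A=np.zeros((3,3));b=np.zeros(3);
    rs=[ray(c,u) for c,u in zip(cs,uvs)]
    for o,d in rs:
        d=d/np.linalg.norm(d);P=np.eye(3)-np.outer(d,d);A+=P;b+=P@o
    X=np.linalg.solve(A,b)
    return X,[np.linalg.norm(np.cross(X-o,d/np.linalg.norm(d))) for o,d in rs]
E
python3 - <<'E'
from meas import *
T=pickle.load(open('top0.pkl','rb'));S=pickle.load(open('scene0.pkl','rb'))
for n,c,r in [('top',T,(195,150,305,240)),('scene',S,(330,150,425,240))]:
    for a,q in quads(c,r): print(n,a,q.round(1).tolist())
# tray: blue buttons and orange in each
for n,c,r in [('top',T,(325,165,405,235)),('scene',S,(240,205,320,270))]:
    hsv=cv2.cvtColor(c['pixels'],cv2.COLOR_RGB2HSV)
    for nm,lo,hi in [('blue',(100,120,80),(120,255,255)),('or',(5,150,120),(16,255,255))]:
        m=cv2.inRange(hsv,lo,hi);x0,y0,x1,y1=r
        k,l,s,ce=cv2.connectedComponentsWithStats(m[y0:y1,x0:x1])
        for i in range(1,k):
            if s[i][4]>20:
                pts=np.argwhere(l==i)[:,::-1].astype(np.float32)
                print(n,nm,s[i][4],(ce[i]+[x0,y0]).round(1), cv2.minAreaRect(pts)[1:])
E
```

```text
top 906.5 [[285.0, 206.0], [212.0, 217.0], [212.0, 203.0], [284.0, 193.0]]
top 825.5 [[282.0, 180.0], [212.0, 190.0], [212.0, 177.0], [280.0, 168.0]]
scene 521.5 [[408.0, 195.0], [359.0, 220.0], [354.0, 210.0], [403.0, 186.0]]
scene 508.0 [[395.0, 171.0], [346.0, 195.0], [340.0, 186.0], [389.0, 163.0]]
top blue 59 [380.2 184. ] ((8.0, 8.0), 90.0)
top blue 58 [341.6 192.8] ((7.77817440032959, 7.77817440032959), 45.0)
top blue 58 [385.9 206.5] ((7.0, 8.0), 90.0)
top blue 60 [347.2 215.2] ((8.0, 8.0), 90.0)
top or 198 [366.  197.6] ((5.64019250869751, 35.90199279785156), 77.47119140625)
scene blue 39 [301.  233.7] ((6.0, 6.0), 90.0)
scene blue 38 [258.4 238.5] ((5.0, 7.0), 90.0)
scene blue 42 [269.9 252. ] ((6.0, 6.0), 90.0)
scene or 166 [278.  227.3] ((6.993258476257324, 32.82946014404297), 60.945396423339844)
```

```bash
python3 - <<'E'
from meas import *
from scipy.optimize import least_squares
T=pickle.load(open('top0.pkl','rb'));S=pickle.load(open('scene0.pkl','rb'))
b=[plane(T,u,.036) for u in [(380.2,184),(341.6,192.8),(385.9,206.5),(347.2,215.2)]]
b=np.array(b);print(b.round(4).tolist(),'ctr',b.mean(0))
for i,j in [(0,1),(2,3)]:
    d=b[i]-b[j];print(np.degrees(np.arctan2(-d[0],d[1]))%180,np.linalg.norm(d))   # y axis angle => yaw
print('orange scene/top',tri([T,S],[(366,197.6),(278,227.3)]), plane(T,(366,197.6),.08))
sb=np.array([plane(S,u,.036) for u in [(301,233.7),(258.4,238.5),(269.9,252)]]);print(sb.round(4).tolist())
# corners ordered: low/high rail, (q0..3)
# top: image left = +y world ; up = +x world(low edge)
def order(q): return [tuple(x) for x in q]
tq=dict(high=[[285,206],[212,217],[212,203],[284,193]],low=[[282,180],[212,190],[212,177],[280,168]])
# tops: [rightbottom(near robot), leftbottom, lefttop, righttop]
sq=dict(low=[[408,195],[359,220],[354,210],[403,186]],high=[[395,171],[346,195],[340,186],[389,163]])
# scene: low rail is nearer the camera; left in scene = -y ; [rightbottom, leftbottom, lefttop, righttop]
# match: dock frame: x up slope (toward robot), y along rail. world right/-y = ?
def P(p,loc):
    x,y,z,yaw,s=p
    cy,sy=np.cos(yaw),np.sin(yaw);a=np.radians(30)
    X=np.array([cy*np.cos(a),sy*np.cos(a),np.sin(a)]);Y=np.array([-sy,cy,0]);Z=np.cross(X,Y)
    return np.array([x,y,z])+loc[0]*X+(loc[1]+s*0)*Y
def proj(c,X):
    q=np.array(c['R'])@X+c['t'];q=c['intrinsics']@q;return q[:2]/q[2]
# yaw~pi: dock Y = -world y => top right is +y dock
obs=[]
for r,x in [('high',.048),('low',-.048)]:
    h=.017;l=.1025
    for k,(dx,dy) in enumerate([(h,l),(h,-l),(-h,-l),(-h,l)]): obs.append((T,(x+dx,dy),tq[r][k]))
    # scene right = +world y = -dock y ; bottom = low
    for k,(dx,dy) in enumerate([(-h,-l),(-h,l),(h,l),(h,-l)]): obs.append((S,(x+dx,dy),sq[r][k]))
f=lambda p:np.concatenate([proj(c,P(p,l))-np.array(uv) for c,l,uv in obs])
r=least_squares(f,[.6,.15,.12,np.pi+.1,0],loss='soft_l1',f_scale=1.)
print(r.x.round(4),np.degrees(r.x[3]),r.fun.reshape(-1,2).round(1).tolist(), 'rms',np.sqrt((f(r.x)**2).mean()))
E
```

```text
[[0.5811, -0.2329, 0.036], [0.5498, -0.1126, 0.036], [0.5109, -0.251, 0.036], [0.4804, -0.1311, 0.036]] ctr [ 0.53056134 -0.18188212  0.036     ]
14.627397375794772 0.12431134278872655
14.272064060676541 0.12373473403110188
orange scene/top (array([ 0.52997828, -0.18271934,  0.08290454]), [np.float64(0.0007463755595550886), np.float64(0.0007463755595550943)]) [ 0.53062211 -0.18242379  0.08      ]
[[0.5479, -0.1122, 0.036], [0.5102, -0.2507, 0.036], [0.5798, -0.2327, 0.036]]
[0.5342 0.1689 0.1185 3.3075 0.    ] 189.50594173459766 [[-0.2, -2.1], [0.3, -3.2], [0.3, 1.2], [-0.4, 1.6], [-1.2, 0.6], [-0.1, -1.0], [1.1, -0.8], [0.0, 0.4], [-0.5, -1.7], [0.2, -2.5], [0.1, 1.8], [0.4, 1.7], [-0.6, 0.1], [0.7, -1.0], [0.8, 0.0], [-0.5, 0.7]] rms 1.1618481177302726
```

```bash
cat >> meas.py <<'E'
from scipy.optimize import least_squares
from scipy.spatial.transform import Rotation as Ro
def dockR(yaw):
    cy,sy=np.cos(yaw),np.sin(yaw);a=np.radians(30)
    X=np.array([cy*np.cos(a),sy*np.cos(a),np.sin(a)]);Y=np.array([-sy,cy,0]);return np.stack([X,Y,np.cross(X,Y)],1)
def toolR_at_dock(yaw):
    D=dockR(yaw); z=-D[:,0]; y=-D[:,2]; return np.stack([np.cross(y,z),y,z],1)
def toolR_down(zang):
    z=np.array([np.cos(zang),np.sin(zang),0]);y=np.array([0,0,-1.]);return np.stack([np.cross(y,z),y,z],1)
def plan(R1,p1,n=None,R0=None,p0=None,dec=0):
    if R0 is None:
        o=get_obs();p0=o['ee_pos'];R0=Ro.from_euler('xyz',o['eef_rot']).as_matrix()
    rv=Ro.from_matrix(R0.T@R1).as_rotvec(degrees=True);d=np.linalg.norm(p1-p0)*1e3
    n=n or int(max(np.ceil(d/50),np.ceil(np.abs(rv).max()/9),1))
    R,p=R0.copy(),p0.copy();rows=[]
    for i in range(n):
        k=(i+1)/n;Rt=R0@Ro.from_rotvec(rv*k,degrees=True).as_matrix();pt=p0+(p1-p0)*k
        s=np.round(R.T@(pt-p)*1e3,dec);t=np.round(Ro.from_matrix(R.T@Rt).as_rotvec(degrees=True),1)
        rows.append([float(v)+0 for v in [*s,*t]]);p=p+R@s/1e3;R=R@Ro.from_rotvec(t,degrees=True).as_matrix()
    print(n,'rows, end err mm',np.round((p-p1)*1e3,1),'\n',rows);return R,p
E
python3 - <<'E'
from meas import *
T=pickle.load(open('top0.pkl','rb'));S=pickle.load(open('scene0.pkl','rb'))
tq=dict(high=[[285,206],[212,217],[212,203],[284,193]],low=[[282,180],[212,190],[212,177],[280,168]])
sq=dict(low=[[408,195],[359,220],[354,210],[403,186]],high=[[395,171],[346,195],[340,186],[389,163]])
def proj(c,X):
    q=np.array(c['R'])@X+c['t'];q=c['intrinsics']@q;return q[:2]/q[2]
obs=[]
for r,x in [('high',.048),('low',-.048)]:
    h=.017;l=.1025
    for k,(dx,dy) in enumerate([(h,l),(h,-l),(-h,-l),(-h,l)]):
        if k>1: obs.append((T,(x+dx,dy,0),tq[r][k]))
    for k,(dx,dy) in enumerate([(-h,-l),(-h,l),(h,l),(h,-l)]):
        if k>1: obs.append((S,(x+dx,dy,0),sq[r][k]))
f=lambda p:np.concatenate([proj(c,p[:3]+dockR(p[3])@np.array(l))-np.array(uv) for c,l,uv in obs])
r=least_squares(f,[.53,.17,.12,3.3],loss='soft_l1')
print(r.x.round(4),np.degrees(r.x[3]),f(r.x).reshape(-1,2).round(1).tolist())
x=r.x; Rt=toolR_at_dock(x[3]); n=dockR(x[3])[:,2]
tgt=x[:3]+n*.15+Rt[:,0]*.055
print(tgt, Ro.from_matrix(Rt).as_euler('xyz'))
a=np.radians(14.45)
# via: over the tray region, high
R,p=plan(toolR_down(a),np.array([.5,-.12,.32]))
plan(Rt,tgt,R0=R,p0=p)
E
```

```text
[0.5377 0.1678 0.1231 3.3129] 189.81328373957962 [[0.5, -0.0], [0.0, -0.1], [1.2, -0.9], [0.2, 0.0], [0.2, 0.5], [0.7, 0.1], [1.1, -0.0], [-0.2, 0.4]]
[0.62099061 0.12637097 0.25304358] [-2.0943951   0.         -1.39952222]
10 rows, end err mm [ 0.3 -0.3  0.3] 
 [[-41.0, -11.0, -24.0, 0.0, -8.1, 0.0], [-45.0, -12.0, -18.0, 0.0, -8.2, 0.0], [-46.0, -11.0, -12.0, 0.0, -8.1, 0.0], [-48.0, -12.0, -5.0, 0.0, -8.1, 0.0], [-47.0, -11.0, 1.0, 0.0, -8.1, 0.0], [-47.0, -12.0, 9.0, 0.0, -8.2, 0.0], [-46.0, -11.0, 15.0, 0.0, -8.1, 0.0], [-43.0, -12.0, 21.0, 0.0, -8.1, 0.0], [-39.0, -11.0, 27.0, 0.0, -8.1, 0.0], [-35.0, -12.0, 33.0, 0.0, -8.2, 0.0]]
6 rows, end err mm [-0.1 -0.3 -0.1] 
 [[-35.0, 11.0, 30.0, -5.0, 0.8, 0.2], [-35.0, 9.0, 30.0, -5.0, 0.7, 0.2], [-35.0, 6.0, 30.0, -5.0, 0.8, 0.2], [-36.0, 4.0, 31.0, -5.0, 0.8, 0.2], [-37.0, 1.0, 30.0, -5.0, 0.7, 0.2], [-36.0, -1.0, 29.0, -5.0, 0.8, 0.2]]
```

Candidates for the tray in the top view are the black tray at (364,200), the purple look-alikes at (448,142) and (470,288), and the black keyboard at (308,88). I choose the black tray: the crop confirms black, four blue buttons and an orange handle. First I take a close look at the sockets.

Emit:
step_arm --pt "-41 -11 -24 0 -8.1 0" --pt "-45 -12 -18 0 -8.2 0" --pt "-46 -11 -12 0 -8.1 0" --pt "-48 -12 -5 0 -8.1 0" --pt "-47 -11 1 0 -8.1 0" --pt "-47 -12 9 0 -8.2 0" --pt "-46 -11 15 0 -8.1 0" --pt "-43 -12 21 0 -8.1 0" --pt "-39 -11 27 0 -8.1 0" --pt "-35 -12 33 0 -8.2 0" --gripper 1

```text
time_s: 1.4
ee_pos: [0.501, -0.1189, 0.3207]
eef_rot: [-1.571, 0.0, -1.313]
force: [-0.4, -0.5, 0.9]
grip_width: 0.094
```

Emit:
step_arm --pt "-35 11 30 -5 0.8 0.2" --pt "-35 9 30 -5 0.7 0.2" --pt "-35 6 30 -5 0.8 0.2" --pt "-36 4 31 -5 0.8 0.2" --pt "-37 1 30 -5 0.7 0.2" --pt "-36 -1 29 -5 0.8 0.2" --pt "0 0 0 0 0 0" --pt "0 0 0 0 0 0"

```text
time_s: 2.4
ee_pos: [0.6209, 0.1256, 0.2529]
eef_rot: [-2.094, -0.001, -1.4]
force: [0.2, -1.0, 0.5]
grip_width: 0.0943
```

```bash
python3 - <<'E'
from meas import *
o=get_obs();print(o['time_s'],o['ee_pos'],o['eef_rot'],o['qpos'],o['force'],o['moment'])
c=camera('wrist');save(c,'pics/wrist1.png');pickle.dump((o,c),open('wrist1.pkl','wb'))
E
```

```text
2.4 [0.62088992 0.12558263 0.25292748] [-2.09432256e+00 -5.90449244e-04 -1.39983846e+00] [ 0.14708505  0.85001545  0.66045442 -0.01491461  2.15446398 -0.02860094] [ 0.17250152 -1.00061542  0.54740177] [-0.05530499 -0.20628433  0.01519581]
```

View pics/wrist1.png

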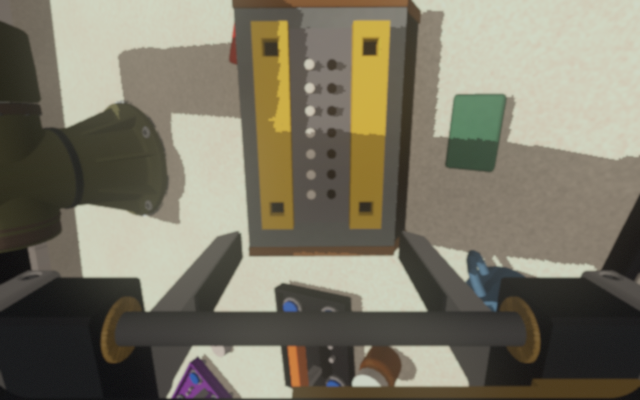

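```bash
python3 - <<'E'
from meas import *
o,c=pickle.load(open('wrist1.pkl','rb'))
hsv=cv2.cvtColor(c['pixels'],cv2.COLOR_RGB2HSV)
m=cv2.inRange(hsv,(16,110,70),(34,255,255));z=np.zeros_like(m);z[10:240,245:395]=m[10:240,245:395]
cs,h=cv2.findContours(z,cv2.RETR_CCOMP,cv2.CHAIN_APPROX_NONE)
for k,hh in zip(cs,h[0]):
    a=cv2.contourArea(k)
    if a>100: print(a,hh[3],cv2.boundingRect(k),'minrect ctr',np.round(cv2.minAreaRect(k)[0],1), cv2.approxPolyN(cv2.convexHull(k),4,ensure_convex=True).reshape(-1,2).tolist())
im=cv2.cvtColor(c['pixels'],cv2.COLOR_RGB2BGR)
t=[cv2.resize(im[y-16:y+16,x-16:x+16],(360,280),interpolation=cv2.INTER_NEAREST) for x,y in [(271,47),(370,47),(277,208),(366,208)]]
cv2.imwrite('pics/sock.png',np.vstack([np.hstack(t[:2]),np.hstack(t[2:])]))
E
```

```text
7208.5 -1 (349, 20, 42, 209) minrect ctr [368.7 124. ] [[391, 20], [381, 228], [348, 228], [352, 20]]
101.5 0 (359, 202, 13, 10) minrect ctr [365.  206.5] [[371, 202], [371, 211], [359, 211], [359, 202]]
118.5 0 (364, 42, 12, 13) minrect ctr [369.5  48. ] [[364, 42], [375, 42], [375, 53], [364, 55]]
7085.0 -1 (251, 20, 43, 209) minrect ctr [273.1 124.5] [[294, 228], [262, 228], [250, 21], [289, 20]]
116.5 3 (271, 202, 13, 11) minrect ctr [277. 207.] [[271, 202], [283, 202], [283, 212], [271, 212]]
161.0 3 (264, 42, 14, 14) minrect ctr [270.5  48.5] [[264, 42], [277, 42], [277, 55], [264, 55]]
```

View pics/sock.png

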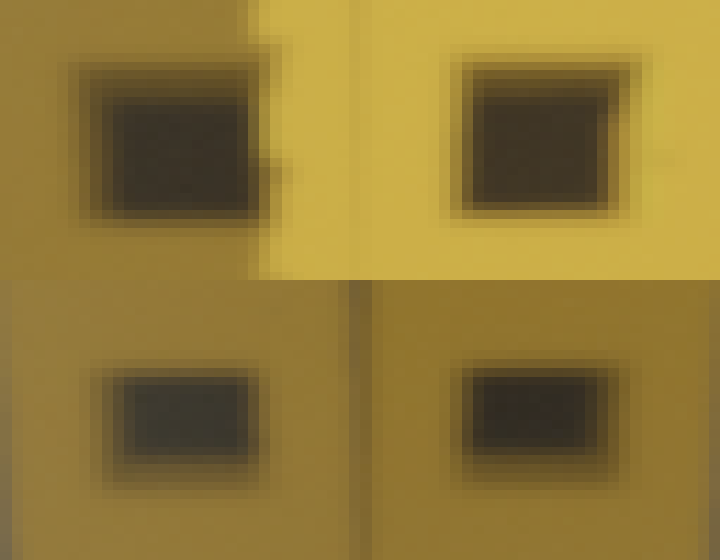

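```bash
python3 - <<'E'
from meas import *
o,c=pickle.load(open('wrist1.pkl','rb'))
px=np.array([[270,46.7],[369.7,46.2],[276.7,208.3],[365.2,208.3]])
# dock: image right = tool z = -dockx ; image down = tool x = ? 
Rt=Ro.from_euler('xyz',o['eef_rot']).as_matrix();M=c['tool_from_camera']
D=dockR(3.3129); n=D[:,2]; P0=np.array([.5377,.1678,.1231])
C=o['ee_pos']+Rt@M[:3,3]
def cast(u,off=0):
    d=Rt@M[:3,:3]@np.linalg.inv(c['intrinsics'])@np.array([*u,1.]); return C+d*(n@(P0+n*off-C))/(n@d)
X=np.array([cast(u) for u in px]);L=(X-P0)@D;print((L*1e3).round(1).tolist(),(L.mean(0)*1e3).round(1))
K=np.array(c['intrinsics']);obj=np.array([[48,-80,0],[-48,-80,0],[48,80,0],[-48,80,0]])/1e3
f=lambda p: np.concatenate([(lambda q:q[:2]/q[2]-u)(K@(M[:3,:3].T@(Rt.T@(p[:3]+dockR(p[3])@l-o['ee_pos'])-M[:3,3]))) for l,u in zip(obj,px)])
r=least_squares(f,[*P0,3.3129]);print(r.x.round(4),np.degrees(r.x[3]),r.fun.round(1)); print(((r.x[:3]-P0)@D*1e3).round(1))
E
```

```text
[[46.8, -83.1, 0.0], [-47.0, -83.4, 0.0], [46.1, 75.1, 0.0], [-48.3, 75.2, 0.0]] [-0.6 -4.1  0. ]
[0.5354 0.1714 0.1191 3.3187] 190.14581971105812 [-0.4  0.3  0.5  0.1 -0.3  0.1  0.1 -0.5]
[-0.6 -4.  -4.3]
```

```bash
python3 - <<'E'
from meas import *
T=pickle.load(open('top0.pkl','rb'));print('jar',plane(T,(357.5,162),.07))
a=np.radians(14.45);R,p=plan(toolR_down(a),np.array([.5303,-.1822,.15]))
plan(toolR_down(a),np.array([.5303,-.1822,.055]),R0=R,p0=p)
E
```

```text
jar [ 0.6413905  -0.15675204  0.07      ]
7 rows, end err mm [ 0.3 -0.2 -0.3] 
 [[41.0, 23.0, -10.0, 4.3, -0.7, -0.2], [41.0, 22.0, -12.0, 4.2, -0.6, -0.1], [41.0, 22.0, -15.0, 4.3, -0.7, -0.2], [40.0, 20.0, -16.0, 4.3, -0.6, -0.2], [40.0, 19.0, -18.0, 4.2, -0.7, -0.1], [40.0, 18.0, -20.0, 4.3, -0.6, -0.2], [40.0, 17.0, -22.0, 4.3, -0.7, -0.2]]
2 rows, end err mm [ 0.4 -0.2 -0.3] 
 [[0.0, 47.0, 0.0, 0.0, 0.0, 0.0], [0.0, 48.0, 0.0, 0.0, 0.0, 0.0]]
```

Emit:
step_arm --pt "41 23 -10 4.3 -0.7 -0.2" --pt "41 22 -12 4.2 -0.6 -0.1" --pt "41 22 -15 4.3 -0.7 -0.2" --pt "40 20 -16 4.3 -0.6 -0.2" --pt "40 19 -18 4.2 -0.7 -0.1" --pt "40 18 -20 4.3 -0.6 -0.2" --pt "40 17 -22 4.3 -0.7 -0.2" --pt "0 0 0 0 0 0" --pt "0 0 0 0 0 0" --gripper 0.1

```text
time_s: 3.58
ee_pos: [0.5306, -0.1821, 0.1506]
eef_rot: [-1.57, -0.002, -1.319]
force: [-0.2, -0.2, 0.4]
grip_width: 0.0519
```

```bash
python3 - <<'E'
from meas import *
o=get_obs();print(o['time_s'],o['ee_pos'],o['eef_rot'],o['grip_width'],o['force'],o['moment'])
c=camera('wrist');save(c,'pics/wrist2.png');pickle.dump((o,c),open('wrist2.pkl','wb'))
Rt=Ro.from_euler('xyz',o['eef_rot']).as_matrix();M=c['tool_from_camera'];K=np.array(c['intrinsics']);C=o['ee_pos']+Rt@M[:3,3]
hsv=cv2.cvtColor(c['pixels'],cv2.COLOR_RGB2HSV)
for nm,lo,hi,z in [('blue',(100,120,70),(120,255,255),.036),('or',(5,150,120),(16,255,255),.086)]:
    k,l,s,ce=cv2.connectedComponentsWithStats(cv2.inRange(hsv,lo,hi))
    for i in range(1,k):
        if s[i][4]>150:
            d=Rt@M[:3,:3]@np.linalg.inv(K)@np.array([*ce[i],1.]);print(nm,s[i],ce[i].round(1),(C+d*(z-C[2])/d[2]).round(4))
E
```

```text
3.575 [ 0.53058871 -0.18205312  0.15064792] [-1.57024525 -0.00191973 -1.31917485] 0.051911612576048045 [-0.24306851 -0.18045647  0.42382812] [-0.02127353 -0.10652395 -0.03713458]
blue [345 115  29  29 652] [358.8 129.2] [ 0.5484 -0.1115  0.036 ]
blue [268 116  26  28 538] [280.8 129.1] [ 0.4809 -0.1287  0.036 ]
blue [276 244  21  25 425] [285.4 256.4] [ 0.5122 -0.2479  0.036 ]
blue [343 244  23  25 444] [354.2 256.2] [ 0.5782 -0.2308  0.036 ]
or [ 310  143   20  132 2359] [319.3 207.6] [ 0.5288 -0.177   0.086 ]
```

View pics/wrist2.png

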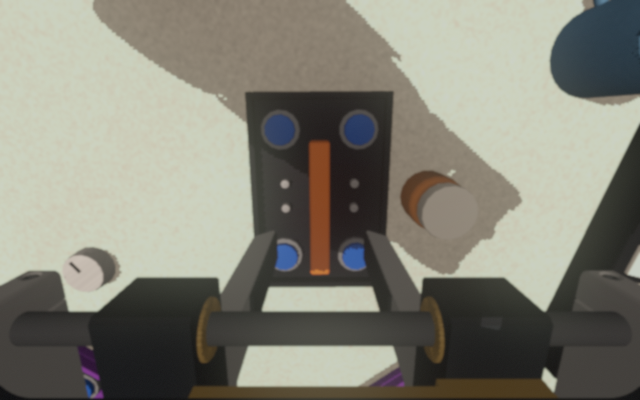

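Emit:
step_arm --pt "-1 48 0 0 0 0" --pt "0 48 0 0 0 0" --pt "0 0 0 0 0 0" --pt "0 0 0 0 0 0"

```text
time_s: 4.12
ee_pos: [0.5315, -0.1807, 0.0548]
eef_rot: [-1.57, -0.002, -1.317]
force: [-0.5, 0.5, -0.4]
grip_width: 0.0516
```

Emit:
step_arm --pt "0 0 0 0 0 0" --pt "0 0 0 0 0 0" --pt "0 0 0 0 0 0" --pt "0 0 0 0 0 0" --pt "0 0 0 0 0 0" --pt "0 0 0 0 0 0" --gripper -1 --squeeze 50

```text
time_s: 4.88
ee_pos: [0.5301, -0.1809, 0.0527]
eef_rot: [-1.573, 0.0, -1.318]
force: [-3.2, -0.6, 4.0]
grip_width: 0.0158
```

Emit:
step_arm --pt "0 -10 0 0 0 0" --pt "0 -40 0 0 0 0" --pt "0 -60 0 0 0 0" --pt "0 -60 0 0 0 0" --pt "0 0 0 0 0 0" --pt "0 0 0 0 0 0" --pt "0 0 0 0 0 0"

```text
time_s: 5.75
ee_pos: [0.5299, -0.1805, 0.2207]
eef_rot: [-1.575, 0.002, -1.318]
force: [-0.4, -0.6, -3.0]
grip_width: 0.0155
```

```bash
cat > st.py <<'E'
from meas import *
o=get_obs();print(o['time_s'],o['ee_pos'].round(4),o['eef_rot'].round(4),o['grip_width'].round(4),o['force'].round(2),o['moment'].round(3))
E
python3 st.py; python3 - <<'E'
from h import *
c=camera('wrist');save(c,'pics/wrist3.png');c=camera('scene');save(c,'pics/scene3.png')
E
```

```text
Traceback (most recent call last):
  File "st.py", line 2, in <module>
    o=get_obs();print(o['time_s'],o['ee_pos'].round(4),o['eef_rot'].round(4),o['grip_width'].round(4),o['force'].round(2),o['moment'].round(3))
                                                                             ^^^^^^^^^^^^^^^^^^^^^
AttributeError: 'float' object has no attribute 'round'
```

View pics/wrist3.png

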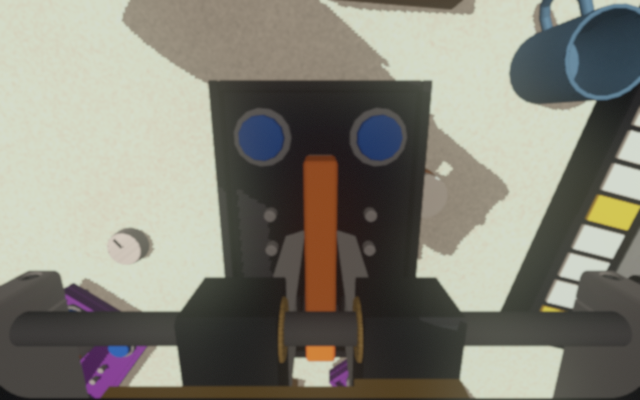

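View pics/scene3.png

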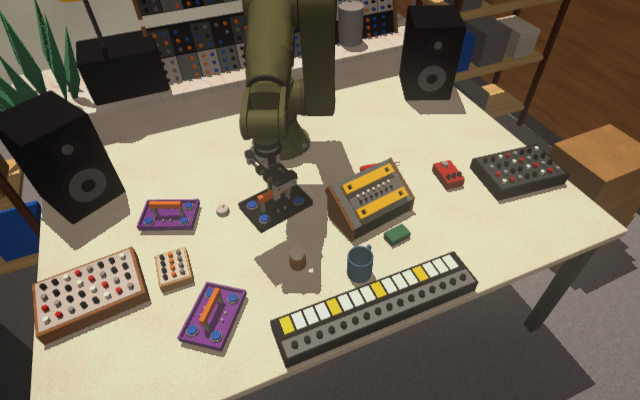

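```bash
sed -i "s/o\['grip_width'\].round(4)/o['grip_width']/" st.py; python3 st.py; python3 - <<'E'
from meas import *
c=camera('wrist');M=c['tool_from_camera'];K=np.array(c['intrinsics'])
hsv=cv2.cvtColor(c['pixels'],cv2.COLOR_RGB2HSV)
k,l,s,ce=cv2.connectedComponentsWithStats(cv2.inRange(hsv,(100,120,60),(120,255,255))[:200,200:450])
for i in range(1,k):
    if s[i][4]>150:
        for y in (.017,.019):
            d=M[:3,:3]@np.linalg.inv(K)@np.array([*(ce[i]+[200,0]),1.]);C=M[:3,3];print(s[i],ce[i].round(1)+[200,0],((C+d*(y-C[1])/d[1])*1e3).round(1))
E
```

```text
5.85 [ 0.5301 -0.1806  0.2212] [-1.5744e+00  1.5000e-03 -1.3180e+00] 0.015741371300754457 [-0.64  0.1  -4.88] [-0.031 -0.048 -0.003]
[  40  116   44   44 1475] [261.3 137.4] [-62.7  17.  -35.1]
[  40  116   44   44 1475] [261.3 137.4] [-62.6  19.  -35.4]
[ 158  116   43   44 1513] [378.8 137.4] [-62.7  17.   35.5]
[ 158  116   43   44 1513] [378.8 137.4] [-62.6  19.   35.8]
```

```bash
cat >> meas.py <<'E'
YAW=np.radians(190.0);DP=np.array([.5354,.1714,.1191]);DR=dockR(YAW);RT=toolR_at_dock(YAW)
E
python3 - <<'E'
from meas import *
R,p=plan(toolR_down(np.radians(12)),np.array([.55,-.03,.31]))
t=DP+DR@np.array([0,.0007,.041+.08]);print(t)
R,p=plan(RT,t,R0=R,p0=p)
E
```

```text
4 rows, end err mm [-0.3  0.  -0.4] 
 [[-35.0, -22.0, 14.0, 0.0, 0.6, 0.0], [-36.0, -22.0, 14.0, 0.1, 0.6, 0.0], [-35.0, -22.0, 13.0, 0.0, 0.7, 0.0], [-36.0, -22.0, 13.0, 0.1, 0.6, -0.1]]
[0.59510242 0.18121635 0.22388907]
5 rows, end err mm [-0.5 -0.4 -0. ] 
 [[-39.0, 17.0, 18.0, -6.0, 0.4, 0.1], [-40.0, 15.0, 19.0, -6.0, 0.4, 0.1], [-40.0, 14.0, 20.0, -6.0, 0.4, 0.1], [-39.0, 11.0, 21.0, -6.0, 0.3, 0.1], [-40.0, 9.0, 22.0, -6.0, 0.4, 0.1]]
```

Emit:
step_arm --pt "-18 -11 7 0 0.6 0" --pt "-35 -22 14 0 0.6 0" --pt "-36 -22 14 0.1 0.6 0" --pt "-35 -22 13 0 0.7 0" --pt "-18 -11 6 0.1 0 -0.1"

```text
time_s: 6.52
ee_pos: [0.5508, -0.0286, 0.3112]
eef_rot: [-1.568, -0.002, -1.36]
force: [0.2, -0.9, -3.8]
grip_width: 0.0156
```

Emit:
step_arm --pt "-20 8 9 -3 0.2 0.1" --pt "-19 9 9 -3 0.2 0" --pt "-40 15 19 -6 0.4 0.1" --pt "-40 14 20 -6 0.4 0.1" --pt "-39 11 21 -6 0.3 0.1" --pt "-20 5 11 -3 0.2 0.1" --pt "-20 4 11 -3 0.2 0" --pt "0 0 0 0 0 0" --pt "0 0 0 0 0 0" --pt "0 0 0 0 0 0" --pt "0 0 0 0 0 0"

```text
time_s: 7.9
ee_pos: [0.595, 0.1799, 0.2246]
eef_rot: [-2.091, -0.002, -1.396]
force: [0.5, 0.1, -4.0]
grip_width: 0.0158
```

```bash
python3 st.py; python3 - <<'E'
from meas import *
R,p=plan(RT,DP+DR@np.array([0,.0007,.041+.03]))
c=camera('wrist');save(c,'pics/wrist4.png');c=camera('top');save(c,'pics/top4.png');c=camera('scene');save(c,'pics/scene4.png')
im=cv2.imread('pics/scene4.png');cv2.imwrite('pics/scene4c.png',cv2.resize(im[100:260,290:450],(640,640),interpolation=cv2.INTER_CUBIC)[:600])
E
```

```text
7.9 [0.595  0.1799 0.2246] [-2.0913e+00 -1.6000e-03 -1.3961e+00] 0.015765486690987023 [ 0.49  0.14 -4.01] [ 0.076 -0.714  0.051]
2 rows, end err mm [ 0.7 -0.2  0.2] 
 [[-1.0, 25.0, 0.0, -0.1, 0.0, 0.0], [0.0, 25.0, 1.0, -0.1, 0.0, 0.1]]
```

View pics/wrist4.png

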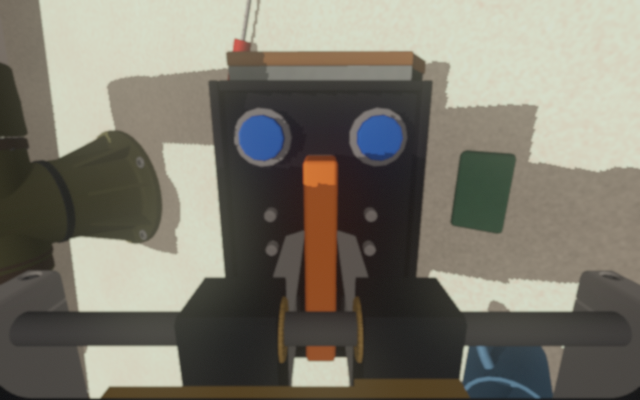

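View pics/scene4c.png

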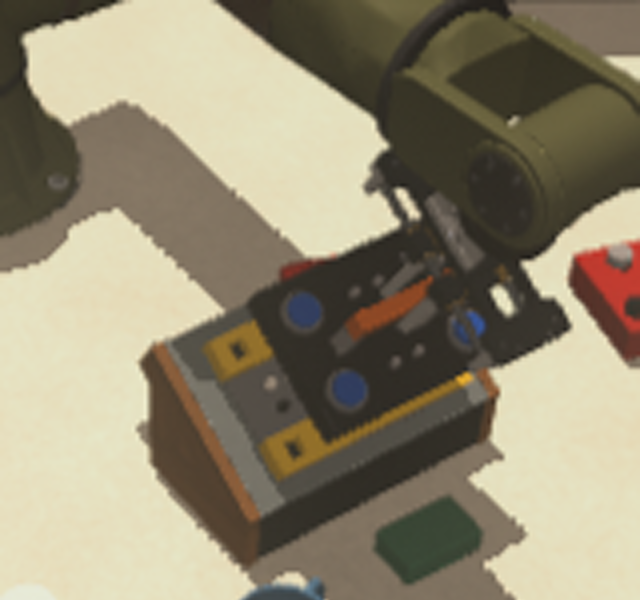

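Emit:
step_arm --pt "-1 25 0 -0.1 0 0" --pt "0 25 1 -0.1 0 0.1" --pt "0 0 0 0 0 0" --pt "0 0 0 0 0 0" --pt "0 0 0 0 0 0"

```text
time_s: 8.68
ee_pos: [0.5716, 0.1772, 0.181]
eef_rot: [-2.094, 0.0, -1.396]
force: [0.7, 0.6, -3.7]
grip_width: 0.0152
```

```bash
cat > loc.py <<'E'
from meas import *
o=get_obs();R=Ro.from_euler('xyz',o['eef_rot']).as_matrix()
print('t',o['time_s'],'TCP in dock mm',((o['ee_pos']-DP)@DR*1e3).round(1),'turn err deg (tool axes)',Ro.from_matrix(R.T@RT).as_rotvec(degrees=True).round(2),'F dock',(o['force']@DR).round(1),'M tool',(R.T@o['moment']).round(2),'w',round(o['grip_width'],4))
E
python3 loc.py;python3 loc.py; python3 - <<'E'
from meas import *
c=camera('wrist');save(c,'pics/wrist5.png');c=camera('scene');save(c,'pics/scene5.png');c2=camera('top');save(c2,'pics/top5.png')
im=cv2.imread('pics/scene5.png');a=cv2.resize(im[140:250,320:430],(600,600),interpolation=cv2.INTER_CUBIC)
cv2.imwrite('pics/scene5c.png',a)
E
```

```text
t 8.675 TCP in dock mm [-0.8  0.5 71.9] turn err deg (tool axes) [ 0.   -0.01 -0.  ] F dock [-2.6 -0.5 -2.8] M tool [ 0.73  0.02 -0.06] w 0.0152
t 8.675 TCP in dock mm [-0.8  0.5 71.9] turn err deg (tool axes) [ 0.   -0.01 -0.  ] F dock [-2.6 -0.5 -2.8] M tool [ 0.73  0.02 -0.06] w 0.0152
```

View pics/scene5c.png

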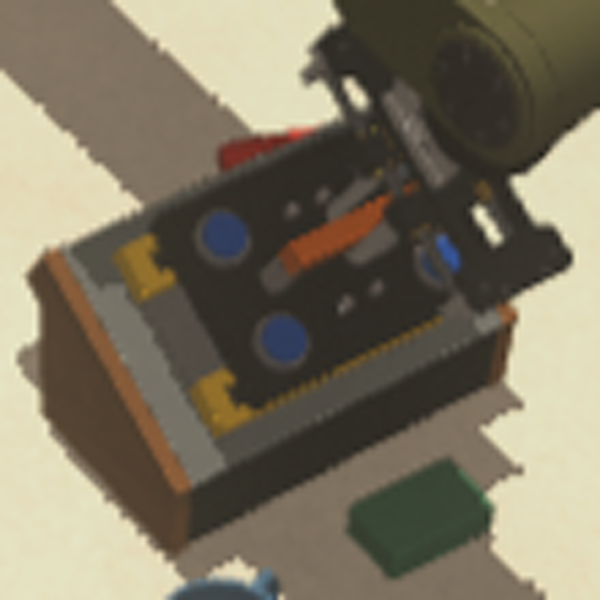

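Emit:
step_arm --pt "0 5 -1 0 0 0" --pt "0 5 0 0 0 0" --pt "0 4 0 0 0 0" --pt "0 0 0 0 0 0" --pt "0 0 0 0 0 0"

```text
time_s: 9.45
ee_pos: [0.5633, 0.1758, 0.1686]
eef_rot: [-2.096, -0.0, -1.396]
force: [0.9, -0.1, -4.7]
grip_width: 0.0154
```

```bash
python3 loc.py
```

```text
t 9.45 TCP in dock mm [ 0.3  0.5 57. ] turn err deg (tool axes) [ 0.08 -0.    0.  ] F dock [-3.1  0.3 -3.6] M tool [ 0.74  0.02 -0.08] w 0.0154
```

Emit:
step_arm --pt "0 1 0 0 0 0" --pt "0 1 0 0 0 0" --pt "0 1 0 0 0 0" --pt "0 0 0 0 0 0" --pt "0 0 0 0 0 0"

```text
time_s: 10.07
ee_pos: [0.5618, 0.1755, 0.1659]
eef_rot: [-2.096, -0.0, -1.396]
force: [-0.0, 0.4, -3.1]
grip_width: 0.0156
```

```bash
python3 loc.py
```

```text
t 10.075 TCP in dock mm [ 0.3  0.5 53.9] turn err deg (tool axes) [ 0.1  -0.01  0.  ] F dock [-1.6 -0.4 -2.6] M tool [ 0.69  0.03 -0.02] w 0.0156
```

Emit:
step_arm --pt "0 1 0 0 0 0" --pt "0 1 0 0 0 0" --pt "0 0 0 0 0 0" --pt "0 0 0 0 0 0"

```text
time_s: 10.58
ee_pos: [0.5608, 0.1753, 0.1642]
eef_rot: [-2.096, -0.0, -1.396]
force: [-0.0, -0.3, -4.4]
grip_width: 0.0155
```

```bash
python3 loc.py
```

```text
t 10.575 TCP in dock mm [ 0.3  0.5 51.9] turn err deg (tool axes) [ 0.1  -0.01  0.  ] F dock [-2.1  0.3 -3.8] M tool [ 0.73 -0.01 -0.07] w 0.0155
```

Emit:
step_arm --pt "0 1 0 0 0 0" --pt "0 1 0 0 0 0" --pt "0 0 0 0 0 0" --pt "0 0 0 0 0 0"

```text
time_s: 11.08
ee_pos: [0.5598, 0.1752, 0.1624]
eef_rot: [-2.096, -0.0, -1.396]
force: [-0.2, -0.5, -3.2]
grip_width: 0.0157
```

```bash
python3 loc.py
```

```text
t 11.075 TCP in dock mm [ 0.3  0.5 49.9] turn err deg (tool axes) [ 0.1  -0.01  0.  ] F dock [-1.3  0.4 -2.9] M tool [ 0.82  0.   -0.06] w 0.0157
```

Emit:
step_arm --pt "0 1 0 0 0 0" --pt "0 1 0 0 0 0" --pt "0 0 0 0 0 0" --pt "0 0 0 0 0 0"

```text
time_s: 11.58
ee_pos: [0.5588, 0.175, 0.1607]
eef_rot: [-2.096, -0.0, -1.396]
force: [0.7, -0.7, -4.3]
grip_width: 0.0155
```

```bash
python3 loc.py
```

```text
t 11.575 TCP in dock mm [ 0.3  0.5 47.9] turn err deg (tool axes) [ 0.1 -0.   0. ] F dock [-2.7  0.8 -3.5] M tool [ 0.73  0.03 -0.02] w 0.0155
```

Emit:
step_arm --pt "0 1 0 0 0 0" --pt "0 1 0 0 0 0" --pt "0 0 0 0 0 0" --pt "0 0 0 0 0 0"

```text
time_s: 12.08
ee_pos: [0.5578, 0.1748, 0.159]
eef_rot: [-2.096, -0.0, -1.396]
force: [-0.7, -0.4, -4.2]
grip_width: 0.0156
```

```bash
python3 loc.py; python3 - <<'E'
from meas import *
c=camera('scene');save(c,'pics/scene6.png')
im=cv2.imread('pics/scene6.png');a=cv2.resize(im[140:250,320:430],(600,600),interpolation=cv2.INTER_CUBIC)
cv2.imwrite('pics/scene6c.png',a)
E
```

```text
t 12.075 TCP in dock mm [ 0.3  0.5 45.9] turn err deg (tool axes) [ 0.1  -0.01  0.  ] F dock [-1.5  0.2 -4. ] M tool [ 0.79 -0.03 -0.05] w 0.0156
```

View pics/scene6c.png

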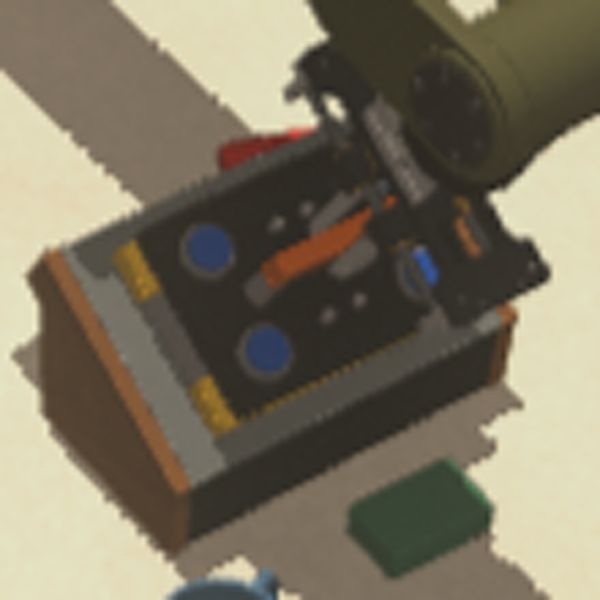

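Emit:
step_arm --pt "0 1 0 0 0 0" --pt "0 1 0 0 0 0" --pt "0 0 0 0 0 0" --pt "0 0 0 0 0 0"

```text
time_s: 12.62
ee_pos: [0.5568, 0.1746, 0.1573]
eef_rot: [-2.096, -0.0, -1.396]
force: [-0.6, 1.0, -4.0]
grip_width: 0.0156
```

```bash
python3 loc.py
```

```text
t 12.625 TCP in dock mm [ 0.3  0.5 43.9] turn err deg (tool axes) [ 0.09 -0.01  0.  ] F dock [-1.6 -1.1 -3.6] M tool [ 0.73  0.   -0.07] w 0.0156
```

Emit:
step_arm --pt "0 1 0 0 0 0" --pt "0 0 0 0 0 0" --pt "0 0 0 0 0 0"

```text
time_s: 13.0
ee_pos: [0.5563, 0.1746, 0.1564]
eef_rot: [-2.096, -0.0, -1.396]
force: [-0.1, -0.6, -3.9]
grip_width: 0.0155
```

```bash
python3 loc.py
```

```text
t 13.0 TCP in dock mm [ 0.3  0.5 42.8] turn err deg (tool axes) [ 0.1  -0.01  0.  ] F dock [-1.8  0.6 -3.5] M tool [0.8  0.02 0.  ] w 0.0155
```

Emit:
step_arm --pt "0 1 0 0 0 0" --pt "0 0 0 0 0 0" --pt "0 0 0 0 0 0"

```text
time_s: 13.38
ee_pos: [0.5561, 0.1745, 0.1561]
eef_rot: [-2.095, -0.0, -1.396]
force: [3.4, 0.8, 3.8]
grip_width: 0.0154
```

```bash
python3 loc.py
```

```text
t 13.375 TCP in dock mm [ 0.4  0.5 42.5] turn err deg (tool axes) [ 0.03 -0.    0.  ] F dock [-1.1 -0.3  5. ] M tool [ 0.59 -0.05 -0.05] w 0.0154
```

Emit:
step_arm --pt "1.5 0 0 0 0 0" --pt "1.5 0 0 0 0 0" --pt "0 0 0 0 0 0" --pt "0 0 0 0 0 0"

```text
time_s: 13.88
ee_pos: [0.5564, 0.1727, 0.156]
eef_rot: [-2.095, 0.002, -1.396]
force: [2.5, 8.3, 4.7]
grip_width: 0.0157
```

```bash
python3 loc.py
```

```text
t 13.875 TCP in dock mm [ 0.3  2.4 42.5] turn err deg (tool axes) [ 0.01  0.09 -0.07] F dock [-1.  -7.8  6. ] M tool [0.81 0.06 1.2 ] w 0.0157
```

Emit:
step_arm --pt "-2 0 0 0 0 0" --pt "-2 0 0 0 0 0" --pt "-2 0 0 0 0 0" --pt "0 0 0 0 0 0"

```text
time_s: 14.38
ee_pos: [0.556, 0.176, 0.156]
eef_rot: [-2.095, -0.002, -1.397]
force: [6.7, -8.7, 4.5]
grip_width: 0.0159
```

```bash
python3 loc.py
```

```text
t 14.375 TCP in dock mm [ 0.2 -1.  42.5] turn err deg (tool axes) [ 0.03 -0.12  0.09] F dock [-2.1  9.7  6.4] M tool [ 0.82  0.03 -1.68] w 0.0159
```

Emit:
step_arm --pt "1.5 0 0 0 0 0" --pt "1.5 0 0 0 0 0" --pt "0 0.5 0 0 0 0" --pt "0 0 0 0 0 0" --pt "0 0 0 0 0 0"

```text
time_s: 15.0
ee_pos: [0.5561, 0.1751, 0.156]
eef_rot: [-2.093, 0.001, -1.396]
force: [6.7, 6.1, 7.1]
grip_width: 0.0159
```

```bash
python3 loc.py
```

```text
t 15.0 TCP in dock mm [ 0.2 -0.1 42.5] turn err deg (tool axes) [-0.05  0.04 -0.04] F dock [-3.1 -4.9 10. ] M tool [0.8  0.02 0.74] w 0.0159
```

Emit:
step_arm --pt "0 0 0 0 0 0" --pt "0 0 0 0 0 0" --pt "0 0 0 0 0 0" --pt "0 0 0 0 0 0" --gripper 0.3

```text
time_s: 15.5
ee_pos: [0.5555, 0.1744, 0.1549]
eef_rot: [-2.097, -0.0, -1.396]
force: [-0.4, 0.0, 0.1]
grip_width: 0.0525
```

Emit:
step_arm --pt "0 -10 0 0 0 0" --pt "0 -30 0 0 0 0" --pt "0 -50 0 0 0 0" --pt "0 -50 0 0 0 0" --pt "50 0 0 0 0 0" --pt "0 0 0 0 0 0" --pt "0 0 0 0 0 0"

```text
time_s: 16.38
ee_pos: [0.6313, 0.1374, 0.2718]
eef_rot: [-2.096, 0.0, -1.397]
force: [-0.2, 0.0, 0.5]
grip_width: 0.0611
```

```bash
python3 loc.py; python3 - <<'E'
from meas import *
o=get_obs();c=camera('wrist');save(c,'pics/wrist7.png');pickle.dump((o,c),open('wrist7.pkl','wb'));c=camera('scene');save(c,'pics/scene7.png')
im=cv2.imread('pics/scene7.png');a=cv2.resize(im[140:250,320:430],(600,600),interpolation=cv2.INTER_CUBIC)
cv2.imwrite('pics/scene7c.png',a)
E
```

```text
t 16.375 TCP in dock mm [ -0.3  50.1 176.5] turn err deg (tool axes) [ 0.12 -0.01 -0.01] F dock [ 0.4 -0.1  0.3] M tool [0.32 0.08 0.02] w 0.0611
```

View pics/scene7c.png

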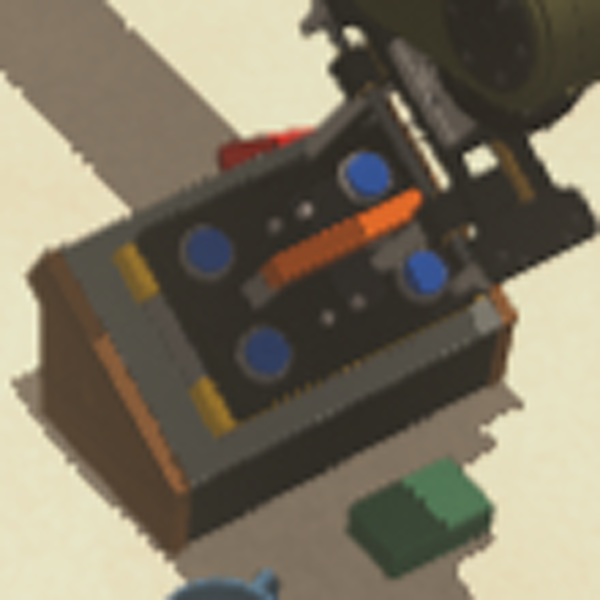

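View pics/wrist7.png

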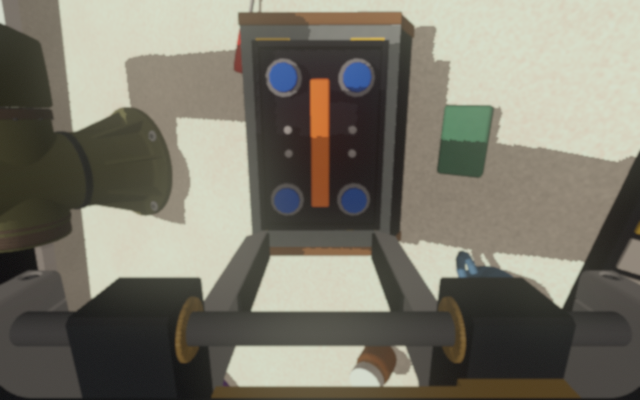

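Tray released and sitting squarely. I check its pose numerically from the four buttons (124 × ~72 mm spacing, 24 mm above the seat).

```bash
python3 - <<'E'
from meas import *
o,c=pickle.load(open('wrist7.pkl','rb'))
Rt=Ro.from_euler('xyz',o['eef_rot']).as_matrix();M=c['tool_from_camera'];K=np.array(c['intrinsics'])
hsv=cv2.cvtColor(c['pixels'],cv2.COLOR_RGB2HSV)
k,l,s,ce=cv2.connectedComponentsWithStats(cv2.inRange(hsv,(100,120,60),(120,255,255))[50:220,250:390])
px=[ce[i]+[250,50] for i in range(1,k) if s[i][4]>150];print(np.round(px,1).tolist())
C=o['ee_pos']+Rt@M[:3,3];n=DR[:,2];L=[]
for h in (.0013+.024,.0013+.036):
    L=[]
    for u in px:
        d=Rt@M[:3,:3]@np.linalg.inv(K)@np.array([*u,1.]);X=C+d*((DP+n*h-C)@n)/(d@n);L.append((X-DP)@DR*1e3)
    L=np.array(L);print(h,L[:,:2].round(1).tolist(),L.mean(0).round(1))
# two-view triangulation of buttons with scene/top
S=camera('scene');T=camera('top');save(T,'pics/top7.png')
def bl(c,r):
    hsv=cv2.cvtColor(c['pixels'],cv2.COLOR_RGB2HSV);x0,y0,x1,y1=r
    k,l,s,ce=cv2.connectedComponentsWithStats(cv2.inRange(hsv,(100,110,60),(120,255,255))[y0:y1,x0:x1])
    return [(ce[i]+[x0,y0]).round(1).tolist()+[int(s[i][4])] for i in range(1,k) if s[i][4]>12]
print('scene',bl(S,(335,160,415,215)),'top',bl(T,(205,150,310,230)))
E
python3 loc.py
```

```text
[[282.9, 76.8], [356.9, 76.6], [353.5, 200.0], [289.0, 199.5]]
0.0253 [[35.4, -62.3], [-36.0, -62.5], [-35.9, 60.6], [32.7, 60.0]] [-1.  -1.1 25.3]
0.0373 [[34.1, -60.9], [-34.8, -61.1], [-34.7, 57.5], [31.5, 56.9]] [-1.  -1.9 37.3]
scene [[387.2, 171.4, 43], [358.2, 185.5, 32], [397.6, 189.4, 40], [368.6, 204.1, 34]] top []
t 16.575 TCP in dock mm [ -0.3  49.5 176.5] turn err deg (tool axes) [0.1  0.05 0.03] F dock [ 0.4 -0.9  0.5] M tool [ 0.32 -0.01 -0.04] w 0.0613
```

View pics/scene7.png

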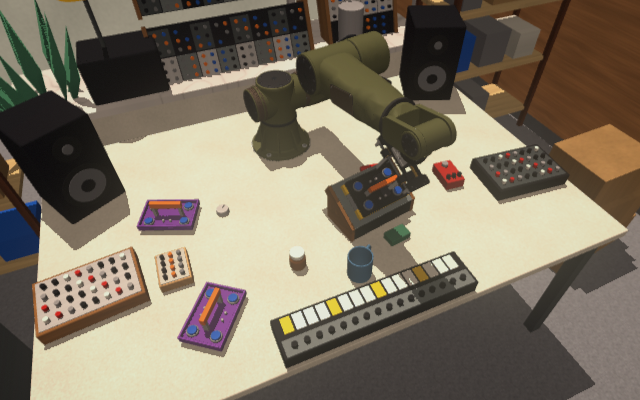

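```bash
python3 -c "
from h import *
print(job.hand_in())"
```

```text
the job is handed in; nothing more can be done
None
```

The black tray is stacked on the socket tray, let go, and handed in at about 16.6 s of the 61 s allowed; the hand-in gives no verdict.

- **How it went:** I found the sockets with the wrist camera, gripped the orange handle, tilted the tray to the slope and lowered it in 1 mm steps. First contact was at home height, with readings rising by about 8–9 N. The highest push I read while seating it was about 14 N, after taking off the tray's weight.
- **Lugs in sockets:** before letting go I nudged the tray both ways along the rails. It was stopped each time, about 3.4 mm apart, which matches lugs held in their sockets.
- **Final wrist picture:** the tray is square on the rails, about 1 mm from my estimate of the socket tray's middle. Button spacing measured about 123 mm against 124 mm, which fits a fully seated tray; one perched on the rails would have read about 118 mm.
- **Rest of the desk:** in the last scene view the other things look unmoved, judged by eye. The gripper is about 135 mm clear of the tray.

**Checks that disagreed or failed:**
- The first two height estimates of the rail plane differed by 4 mm (119 and 123 mm). Touch put it at about 120 mm.
- A last check of the buttons from the top camera found none of them, so I relied on the wrist and scene views.

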